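Clamp the calibration tile in the check fixture

ROBOT

A 7-joint arm with a two-finger parallel gripper is mounted at the origin on the work surface. World frame = base frame: x ahead of the robot, y to its left, z up, the work surface at z = 0. Lengths are in m, angles in rad, forces in N, time in s.
With the tool pointing down it reaches from about 0.425 to 0.925 m from the base axis. Payload 6.8 kg.
Tool frame: the origin (TCP) lies at the very end of the fingers, on their centre line; the grasp point (between the pads) lies r.grip_depth behind it (r.grip_depth is the distance from the TCP to the grasp point, in m); z points along the fingers, x is the direction in which the jaws open and shut, and the axes are right-handed (so a half turn about z gives the same grasp; the last joint's range is limited). The gripper opens to 85 mm and grips with 20 to 120 N. Pads are 22 mm wide; open, the fingers measure 114 mm over their backs; the gripper's body (76 mm by 85 mm) begins 54 mm behind the grasp point. The pads swing forward as they close: fully open they stand 13 mm farther back than shut.
Start: joints at [-1.357, 0.477, 0.022, 1.555, -0.011, 1.109, -0.083], TCP at [0.213, 0.64, 0.231] pointing down, gripper open.
Joint ranges: [-2.96, 2.96], [-0.34, 2.1], [-1.41, 1.46], [0.24, 2.44], [-1.37, 4.51], [0.17, 1.92], [-2.96, 2.96]. Speed limits (rad/s): [2.39, 2.39, 3.14, 3.14, 3.14, 3.14, 3.14].

INTERFACE

Orientations are given as a rotation vector (axis times angle).
In Python, from bench import readout, grab_frame, workorder, r gives the robot as it stands.
- The arm moves only by the shell command python3 -m handwheel 'ROWS' [FORCE]. ROWS is text: rows parted by semicolons, each of 7 numbers parted by spaces: the shift along the tool's x, y, z in mm, then the turn, a rotation vector about the tool's x, y, z in degrees, then the finger opening in mm, from 0 to 85.4. A call has 1 to 12 rows; each row is the pose to reach, as a shift and turn from the pose commanded when the call began, along the tool's axes at that moment; what a row does not reach only later rows make up. A row lasts 1/8 s, in which the tool goes at most 62.5 mm and 10.7 degrees, less where a joint would pass 70% of its speed; a pose out of reach is approached as far as the arm can. A call with a gripper value outside its range is refused whole. The fingers move at their own pace and stop on an object; FORCE is the grip in N (left out, the last holds). Time passes only in rows, so rows that repeat a pose let the fingers close. It gives the time, the measured TCP pose, the force and the opening at its end, in the units of the state.
- readout.get_obs(): the state, without advancing time (a new reading comes with each control period).
- grab_frame(name): name is "scene" or "top" or "wrist"; returns a dict with "pixels" (384x512x3 uint8, red, green, blue), "fx", "fy", "cx", "cy" (pixels), "rvec" (rotation vector, rad) and "tvec" (3), from world to camera coordinates, as OpenCV has them. Camera axes: x right, y down, z forward; pixel columns grow to the right and rows downward; lengths in m; the calibration is good to about 2 mm. A picture is of the moment at which its call begins. There is no depth.
- workorder.hand_in(): hands the job in, once; it reports no verdict.
The state is a dict: "clock": time; "joints": joint angles; "qvel": joint speeds; "tau": joint torques, N m; "tcp_pos": TCP position; "orientation": TCP orientation; "contact_force": force on the tool from outside, world axes, zero at the start; "moment": the same for the moment, N m; "grip_width": finger opening in m.
Only numpy, scipy, OpenCV 4.12 (cv2) and the standard library are available. Lean on these libraries where they do the work, as an engineer would, in place of code of your own. Each camera call takes 0.05 s, during which the arm holds its last target.

TASK

Clamp the white calibration tile in its fixture: push the strap by its orange pad all the way over the tile to its stop, and only then push the red cam lever fully down, so that the strap's foot presses on the tile. Only push with the fingers: pick nothing up, do not press on the tile yourself, and leave the things standing around where they are.

Things in the scene. Friction and masses are not known exactly. Their poses are not given: they have to be found in the camera images.
- fixture: aluminium plate bolted to the bench, 110 (x) by 235 (y) by 12 mm. Origin on its underside at the nest's centre; x points away from the strap's open side (roughly away from the robot), y from the blue post to the strap's pivot, z up. Nest: black rim 75 mm square, top 18 mm above the bench. Blue post: 26 x 30 mm, 98 mm tall, at x = 23, y = -75 mm
- pivot (a point): point on the strap's vertical swing axis, 49 mm above the bench, at fixture x = 0, y = +90 mm; the post reaches 74 mm. The strap is an aluminium bar on edge, 12 mm thick, 26 mm tall, reaching 175 mm out from this axis; unclamped, its underside is 36 mm and its top 62 mm above the bench
- strap (a joint): angle of the strap (rad) about its vertical axis. 0 = fully over the tile, along the fixture's -y, against its stop. It grows as the strap opens, its free end swinging to the fixture's -x side (1.57 = along -x; end stop 1.6). Starts between 0.9 and 1.35. Light friction (under 1.5 N at the orange pad); it stays where it is left
- strap_pad (a point): centre of the face of the orange push pad (60 mm long, 24 mm tall) on the strap's open side, 95 mm out from the pivot axis, 9 mm out from the strap's centre plane, 49 mm above the bench. Moves with the strap; pushing this face squarely closes it. Axes: -x points out of the face, y along the strap to the pivot, z up
- foot: the rubber foot under the strap, 22 mm across, 90 mm out from the pivot; origin at the centre of its lower face, 25 mm above the bench while unclamped, 3 mm above the tile. As the lever goes down the cam lowers strap and foot by 5 mm in all, in proportion (up to 1 mm at the start), and the sprung foot then presses the tile with about 4 N
- lever (a joint): angle of the cam lever (rad) about a level axis along the fixture's x. 0 = fully up: it points away from the tile (fixture -y), leaning up 0.95 rad above level. It grows as the lever is pushed down; 0.95 = fully down, level, against its stop. Starts between 0 and 0.2. Needs 2 to 4 N at the red pad; it stays where it is left
- lever_axis (a point): point on the lever's hinge axis, 84 mm above the bench, in the lever's middle plane, at fixture x = -2 mm, y = -75 mm
- lever_pad (a point): centre of the upper face of the red pad at the lever's end (32 mm wide, 42 mm along the lever), 85 mm out from the hinge axis along the lever and 7 mm above its centre line. It moves with the lever
- tile: the loose white ceramic calibration tile lying in the nest, 60 x 60 x 10 mm; origin at the centre of its underside, 12 mm above the bench; its top is 22 mm above the bench
- spare_tile: a loose cream ceramic tile, 60 x 60 x 10 mm, lying behind the fixture; origin at its underside
- weight: a loose brass 200 g weight with a grip knob, 32 mm across, 50 mm tall; origin at its underside
- jar: a loose glass jar with a blue cap, 52 mm across, 75 mm tall; origin at its underside
- mouse: a loose grey computer mouse, 100 x 58 x 34 mm; origin at its underside
- mug: a loose blue mug, 76 mm across, 85 mm tall; origin at its underside
- screwdriver: a loose screwdriver lying on the table, 170 mm long
- stapler: a loose stapler, 120 x 34 x 42 mm; origin at its underside
Mind the look-alikes: they are no part of the job. What is meant by the tile is not yellow, and is the larger of those in its own colour.

How it is judged:
On the way, in this order (a step that is already met when the one before it is completed fails the run):
1. the strap is fully over the tile while the lever is still up (value of joint strap below 0.06 rad and value of joint lever below 0.45 rad), for 0.2 s.
2. the lever is pushed fully down with the strap over the tile (value of joint lever above 0.87 rad and value of joint strap below 0.08 rad), for 0.2 s.
At the end, for the whole second after the job is handed in: The strap is over the tile (joint under 0.08 rad), the lever is down (joint above 0.87 rad), the foot presses the tile with more than 1.5 N, and the tile rests in its nest within 5 mm of where it was (all of step 2 and contact force between foot and tile above 1.5 N and distance of tile from where it was at the start of the episode below 0.005 m and linear speed of tile below 0.01 m/s); the robot touches nothing.
It fails at once if the lever is pushed down while the strap is not over the tile (value of joint lever above 0.45 rad and value of joint strap above 0.15 rad).
It fails at once if the tile is lifted or shifted out of place (more than 6 mm) (distance of tile from where it was at the start of the episode above 0.006 m).
It fails at once if the robot presses on the tile (more than 2 N) (contact force between any of the fingers, the arm and tile above 2 N).
It fails at once if a loose thing standing around is moved (more than 20 mm) (distance of any of spare_tile, weight, jar, mouse, mug, screwdriver, stapler from where it was at the start of the episode above 0.02 m).
It also fails if it takes over 42 s, if anything falls off the work surface, if the arm or the gripper's body presses on something with over 40 N, if the wrist force passes 120 N, or if a joint passes its speed limit or range.

## Working session

There is one attempt and no reset: what is moved stays moved. The work goes in short steps, Python scripts to look and compute and a shell command to move; the robot and the scene stay as the last step left them, time stands still between calls to the robot, and variables do not carry over. Pictures are saved under pics/ and viewed, and the job is handed in when it is done.

```bash
ls; mkdir -p pics
python3 - <<'E'
from bench import readout, grab_frame, workorder, r
import cv2,pickle
print(readout.get_obs(), r.grip_depth)
for n in ("scene","top","wrist"):
    f=grab_frame(n); pickle.dump(f,open(f'pics/{n}0.pkl','wb'))
    cv2.imwrite(f'pics/{n}0.png',f['pixels'][:,:,::-1]); print(n,f['fx'],f['cx'],f['rvec'],f['tvec'])
E
```

```text
pics
{'clock': 0.0, 'joints': array([-1.35711131,  0.47783349,  0.02238088,  1.55645673, -0.01148899,
        1.10929136, -0.08308196]), 'qvel': array([-0.00019111,  0.00126689,  0.00064602,  0.00154452, -0.00036356,
        0.00026082,  0.00052613]), 'tau': array([-2.49026562e-04, -5.96451688e+01,  1.60731923e+00, -2.81199092e+01,
        1.23410838e-02,  9.42846760e-03, -2.69296879e-05]), 'tcp_pos': array([0.21332996, 0.63977704, 0.2303019 ]), 'orientation': array([ 2.54762677e+00,  1.83617415e+00, -2.20551781e-03]), 'contact_force': array([9.86476321e-01, 1.96561991e-04, 7.60511541e-01]), 'moment': array([-0.01211483,  0.00639288, -0.01508352]), 'grip_width': 0.0855757910797706} 0.0187
scene 412.9068330326663 259.3586383874194 [ 1.64869516  2.09030458 -0.67089899] [ 0.14552925 -0.34881079  1.49512303]
top 491.2225807143153 252.08697848470453 [ 2.12762144 -2.18902257  0.12155418] [0.01779503 0.56406345 1.2915894 ]
wrist 290.1319436139197 252.37394117286894 [-2.32147313 -1.67470069 -0.27603096] [-0.67383257 -0.04293767  0.37940374]
```

View pics/scene0.png

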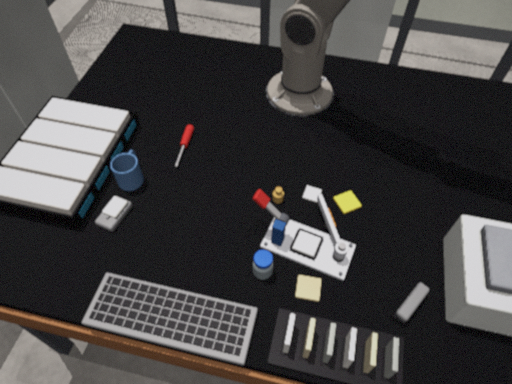

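View pics/top0.png

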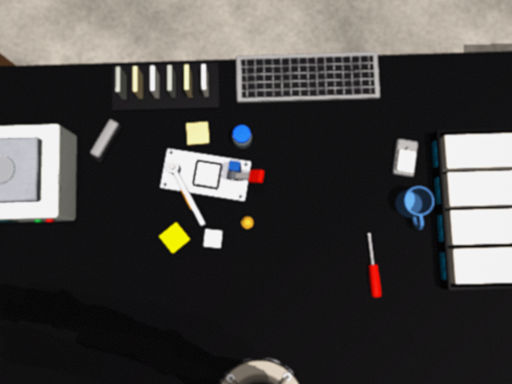

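View pics/wrist0.png

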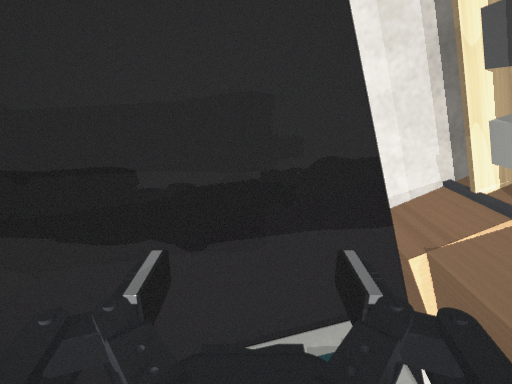

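```bash
cat > h.py <<'E'
import numpy as np,cv2,pickle
from scipy.spatial.transform import Rotation as R
def P(f): return R.from_rotvec(np.ravel(f['rvec'])).as_matrix(),np.ravel(f['tvec'])
def proj(f,X):
    A,t=P(f); c=np.atleast_2d(X)@A.T+t
    return np.c_[c[:,0]/c[:,2]*f['fx']+f['cx'],c[:,1]/c[:,2]*f['fy']+f['cy']]
def back(f,uv,z):
    A,t=P(f); d=A.T@np.array([(uv[0]-f['cx'])/f['fx'],(uv[1]-f['cy'])/f['fy'],1]); o=-A.T@t
    return o+d*(z-o[2])/d[2]
E
python3 - <<'E'
from h import *
for n,(x0,y0,w,h) in dict(top=(150,115,125,140),scene=(235,170,130,110)).items():
    f=pickle.load(open(f'pics/{n}0.pkl','rb'))
    A,t=P(f);print(n,-A.T@t, proj(f,[[0,0,0],[.21,.64,.23],[.5,0,0],[.5,.2,0]]))
    im=f['pixels'][y0:y0+h,x0:x0+w,::-1]
    s=min(800//w,600//h); print(s)
    cv2.imwrite(f'pics/{n}0c.png',cv2.resize(im,None,fx=s,fy=s,interpolation=cv2.INTER_CUBIC))
E
```

```text
top [ 0.40901897 -0.00260075  1.34884549] [[258.85485712 405.46090922]
 [-31.56515885 347.32345647]
 [253.45787304 215.56767085]
 [180.76040905 217.63828298]]
4
scene [1.16810222 0.11367044 1.00042833] [[299.54932517  91.58290419]
 [528.83723408 114.57023651]
 [269.92707785 202.81061213]
 [338.15346156 216.5348938 ]]
5
```

View pics/top0c.png

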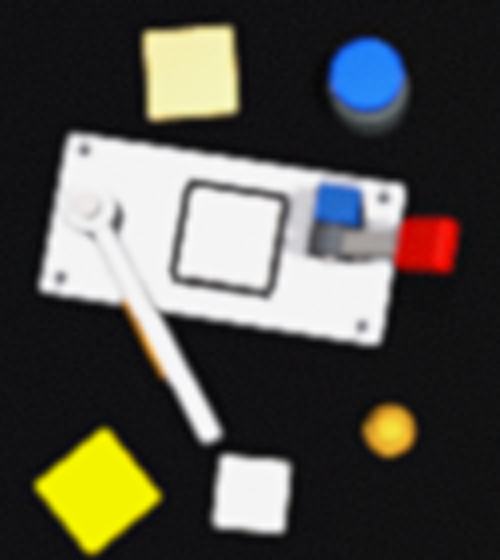

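View pics/scene0c.png

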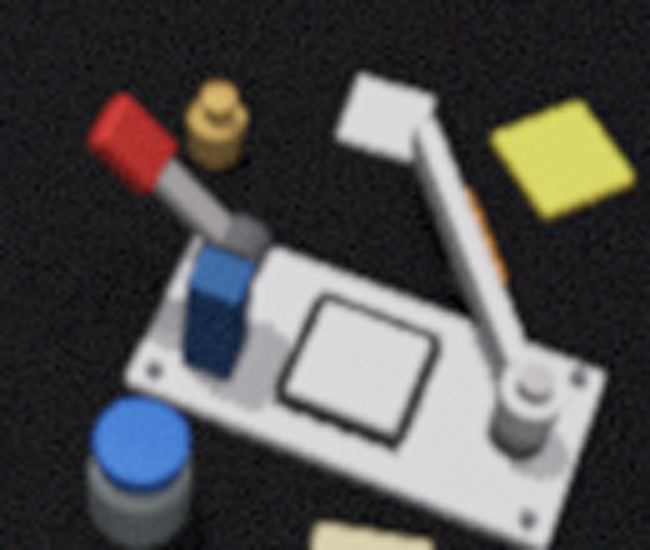

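Run:
```python
from h import *
f=pickle.load(open('pics/top0.pkl','rb'))
F=lambda u,v:(150+(u+.5)/4-.5,115+(v+.5)/4-.5)
g=pickle.load(open('pics/scene0.pkl','rb'))
G=lambda u,v:(235+(u+.5)/5-.5,170+(v+.5)/5-.5)
pl=[(68,132),(405,183),(380,345),(40,292)]; ri=[(190,182),(288,195),(272,295),(172,282)]
p=np.array([back(f,F(*c),.012) for c in pl]); print(p)
q=np.array([back(f,F(*c),.018) for c in ri]); print(q, q.mean(0))
pv=back(f,F(90,207),.074);print('pivot',pv)
yax=(p[0]-p[1]+p[3]-p[2]);yax/=np.linalg.norm(yax);print(np.degrees(np.arctan2(yax[1],yax[0])),np.linalg.norm(p[0]-p[1]))
print('lever',back(f,F(428,245),.14), 'strap tip',back(f,F(210,437),.062))
th=np.degrees(np.arctan2(yax[1],yax[0]))-90
o=q.mean(0)
pl2=np.array([back(g,G(*c),.012) for c in [(607,373),(127,380),(553,548)]]);print(pl2)
q2=np.array([back(g,G(*c),.018) for c in [(327,295),(440,345),(398,447),(280,388)]]);print(q2.mean(0))
print('sc pivot',back(g,G(538,380),.074),'tip',back(g,G(425,118),.062),'lever',back(g,G(130,140),.14))
for n,c,z in [('weight',(390,430),.05),('jar',(367,74),.075),('yellow',(98,490),.01),('white',(252,494),.01),('spare',(190,73),.01)]: print(n,back(f,F(*c),z))
```

```text
[[0.69453089 0.23526527 0.012     ]
 [0.65185521 0.00277571 0.012     ]
 [0.5400749  0.02297612 0.012     ]
 [0.58331115 0.25535861 0.012     ]]
[[0.65578756 0.15051258 0.018     ]
 [0.64475891 0.08331365 0.018     ]
 [0.575884   0.09567688 0.018     ]
 [0.5868097  0.16385669 0.018     ]] [0.61581004 0.12333995 0.018     ]
pivot [0.63064525 0.21013328 0.074     ]
79.5294361519816 0.23637387443102545
lever [ 0.58910115 -0.01094717  0.14      ] strap tip [0.47787984 0.13488269 0.062     ]
[[0.58471407 0.25652504 0.012     ]
 [0.64994329 0.00520252 0.012     ]
 [0.69265851 0.23914018 0.012     ]]
[0.61626658 0.12649464 0.018     ]
sc pivot [0.63355038 0.21393784 0.074     ] tip [0.47688151 0.13496211 0.062     ] lever [ 0.5835285 -0.0105087  0.14     ]
weight [0.47976376 0.01712619 0.05      ]
jar [0.71432436 0.02563952 0.075     ]
yellow [0.44685751 0.21712318 0.01      ]
white [0.44120103 0.11254448 0.01      ]
spare [0.73426693 0.15028209 0.01      ]
```

```bash
cat >> h.py <<'E'
O=np.array([.616,.125]);ya=np.radians(-10.5)
ex=np.array([np.cos(ya),np.sin(ya)]);ey=np.array([-ex[1],ex[0]])
def W(x,y,z): return np.r_[O+x*ex+y*ey,z]
def D(s,th):  # dir along strap, normal (fixture xy)
    return np.array([-np.sin(th),-np.cos(th)]),np.array([-np.cos(th),np.sin(th)])
def strap(th,off,rad=.095):
    d,n=D(0,th); return np.array([0,.09])+rad*d+(.009+off)*n
def show(obs,targets):
    Rm=R.from_rotvec(obs['orientation']).as_matrix()
    for t in targets: print(np.round(np.array(t),3),np.round(Rm.T@(np.array(t)-obs['tcp_pos'])*1e3,1))
    Rt=np.column_stack([np.r_[ey,0],np.r_[ex,0],[0,0,-1]])
    print('turn',np.degrees(R.from_matrix(Rm.T@Rt).as_rotvec()),np.linalg.det(Rt))
E
python3 - <<'E'
from h import *
from bench import readout
o=readout.get_obs()
f=pickle.load(open('pics/wrist0.pkl','rb'));A,t=P(f)
print('cam in tool',R.from_rotvec(o['orientation']).as_matrix().T@(-A.T@t-o['tcp_pos']))
T=[W(*strap(.92,.05),z) for z in (.2,.043)]
show(o,T)
E
```

```text
cam in tool [-0.00070993 -0.08198145 -0.14197791]
[0.521 0.223 0.2  ] [-297.9  423.6   31. ]
[0.521 0.223 0.043] [-297.7  423.6  188. ]
turn [ 3.10696814e-03  7.96034993e-02 -7.93406261e+00] 1.0
```

```bash
python3 -m handwheel '-150 212 0 0 0 0 0; -298 424 31 0 0 -7.9 0; -298 424 31 0 0 -7.9 0; -298 424 31 0 0 -7.9 0; -298 424 31 0 0 -7.9 0; -298 424 31 0 0 -7.9 0; -298 424 31 0 0 -7.9 0; -298 424 31 0 0 -7.9 0; -298 424 31 0 0 -7.9 0; -298 424 31 0 0 -7.9 0; -298 424 31 0 0 -7.9 0; -298 424 31 0 0 -7.9 0'
python3 - <<'E'
from h import *
from bench import readout,grab_frame
o=readout.get_obs();print(o)
ims=[]
for n in ('scene','top','wrist'):
    f=grab_frame(n); im=f['pixels'][:,:,::-1]; pickle.dump(f,open(f'pics/{n}1.pkl','wb'))
    if n=='top': im=im[115:255,150:275]
    if n=='scene': im=im[130:290,220:380]
    ims.append(cv2.resize(im,(266*len(im[0])//len(im)*1,266)))
cv2.imwrite('pics/a1.png',np.hstack(ims)[:,:800])
T=[W(*strap(.92,.05),z) for z in (.2,.043)]
show(o,T)
E
```

```text
clock: 1.65
tcp_pos: [0.5205, 0.2254, 0.2003]
orientation: [-2.412, -2.011, -0.0]
contact_force: [0.3, 0.3, 0.5]
grip_width: -0.0
{'clock': 1.65, 'joints': array([-0.6490664 ,  0.33357677,  0.16287542,  1.85926641, -0.06600531,
        0.95394102,  0.93307305]), 'qvel': array([ 1.56636711e-03,  1.74915145e-05,  3.75862809e-03,  2.03793396e-04,
        1.04512936e-03, -3.53011594e-04,  2.36958107e-03]), 'tau': array([ 3.60553041e-01, -4.71916330e+01,  2.67539889e+00, -2.55649906e+01,
        2.21336150e-02,  2.88989249e-03, -7.29915206e-03]), 'tcp_pos': array([0.52049123, 0.22538496, 0.20028379]), 'orientation': array([-2.41249543e+00, -2.01122589e+00, -1.25399999e-04]), 'contact_force': array([0.29414231, 0.32233052, 0.48954077]), 'moment': array([0.01213446, 0.02940282, 0.03554884]), 'grip_width': -9.373500831801776e-06}
[0.521 0.223 0.2  ] [-1.9  0.9  0.3]
[0.521 0.223 0.043] [ -2.    1.  157.3]
turn [-0.02821104 -0.02941348  0.13392959] 1.0
```

View pics/a1.png

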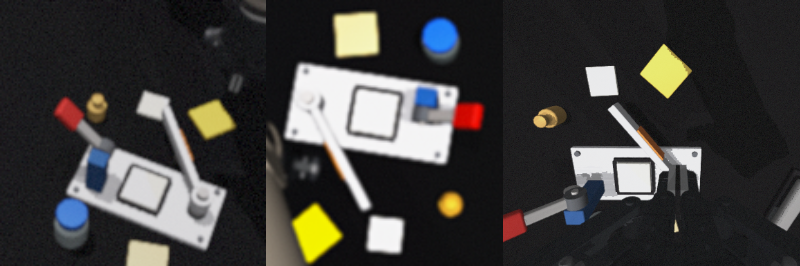

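```bash
python3 -m handwheel '-2 1 60 0 0 0 0; -2 1 120 0 0 0 0; -2 1 157 0 0 0 0; -2 1 157 0 0 0 0;-2 1 157 0 0 0 0'
python3 - <<'E'
from h import *
from bench import readout,grab_frame
o=readout.get_obs()
for n in ('scene','wrist'):
    f=grab_frame(n); im=f['pixels'][:,:,::-1]
    if n=='scene': im=im[150:270,235:365]
    cv2.imwrite(f'pics/b_{n}.png',cv2.resize(im,None,fx=5,fy=5,interpolation=cv2.INTER_CUBIC) if n=='scene' else im)
T=[W(*strap(th,off),.043) for th,off in [(.92,.03),(.92,.012),(.7,.012),(.5,.012),(.35,.012),(.2,.012),(.1,.012),(0,.012),(0,.006)]]
show(o,T)
E
```

```text
clock: 2.42
tcp_pos: [0.5231, 0.2221, 0.0447]
orientation: [2.416, 2.008, 0.003]
contact_force: [0.5, 0.6, 0.0]
grip_width: -0.0
[0.53  0.205 0.043] [-15.1   9.9   1.7]
[0.538 0.189 0.043] [-29.4  20.8   1.7]
[0.546 0.169 0.043] [-47.6  31.8   1.7]
[0.556 0.153 0.043] [-61.8  45.1   1.7]
[0.566 0.142 0.043] [-70.5  56.8   1.7]
[0.577 0.133 0.043] [-77.4  69.7   1.7]
[0.586 0.128 0.043] [-80.9  78.7   1.8]
[0.594 0.124 0.043] [-83.5  88.1   1.8]
[0.6   0.123 0.043] [-83.5  94.1   1.8]
turn [ 0.08947495 -0.07686159 -0.02952921] 1.0
```

View pics/b_scene.png

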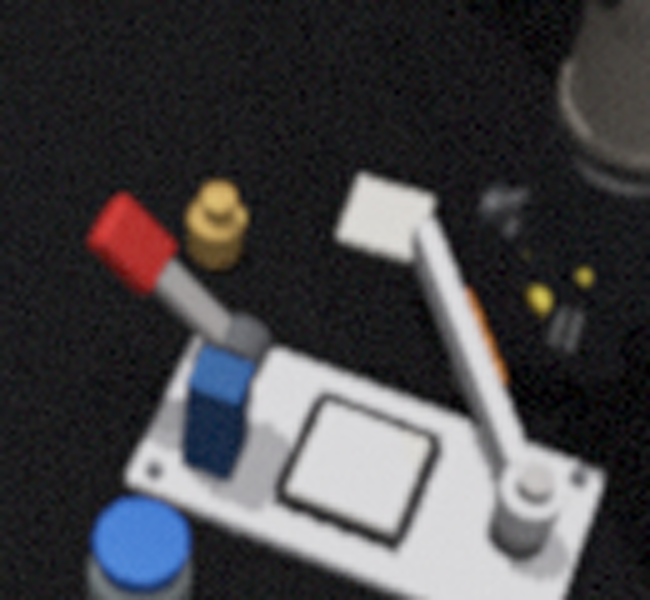

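View pics/b_wrist.png

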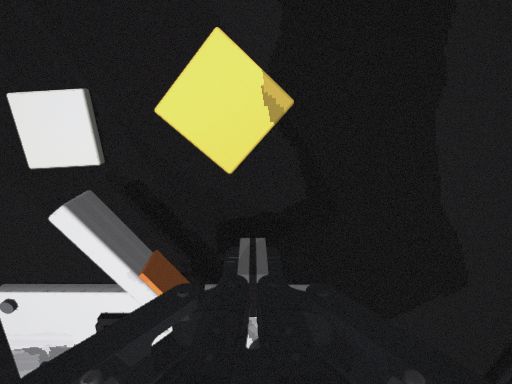

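The scene crop shows the closed fingertips (about 565,325) clear of the orange pad (490,340) on its open side, and the wrist view agrees. I'll push now.

```bash
python3 -m handwheel '-15 10 1 0 0 0 0; -29 21 1 0 0 0 0; -38 26 1 0 0 0 0; -48 32 1 0 0 0 0; -55 39 1 0 0 0 0; -62 45 1 0 0 0 0; -66 51 1 0 0 0 0; -71 57 1 0 0 0 0; -74 63 1 0 0 0 0; -77 70 1 0 0 0 0; -80 76 1 0 0 0 0; -80 76 1 0 0 0 0'
python3 - <<'E'
from h import *
from bench import readout,grab_frame
o=readout.get_obs()
for n in ('scene','wrist'):
    f=grab_frame(n); im=f['pixels'][:,:,::-1]
    if n=='scene': im=im[150:270,235:365]
    cv2.imwrite(f'pics/c_{n}.png',cv2.resize(im,None,fx=5,fy=5,interpolation=cv2.INTER_CUBIC) if n=='scene' else im)
show(o,[W(*strap(th,off),.043) for th,off in [(0,.012),(0,.006)]])
E
```

```text
clock: 4.03
tcp_pos: [0.5827, 0.1281, 0.0423]
orientation: [2.417, 2.007, 0.0]
contact_force: [0.6, 0.2, 0.4]
grip_width: 0.0
[0.594 0.124 0.043] [-2.  12.3 -0.7]
[0.6   0.123 0.043] [-2.  18.3 -0.7]
turn [ 0.02794391  0.01831539 -0.09237033] 1.0
```

View pics/c_scene.png

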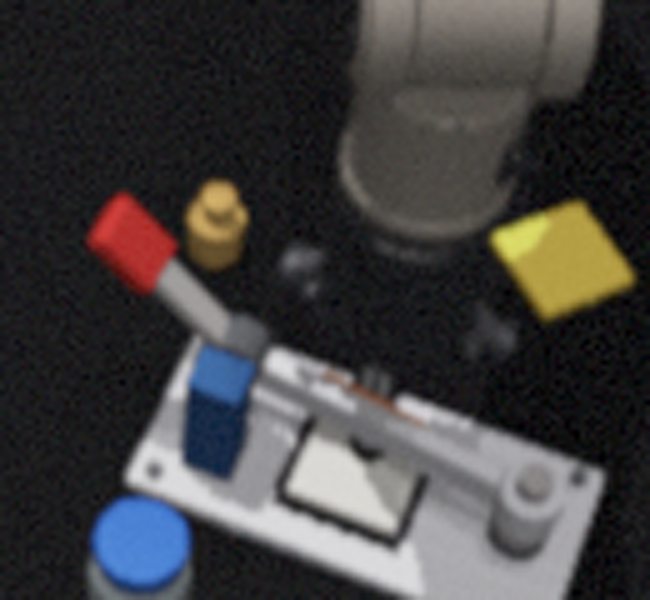

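View pics/c_wrist.png

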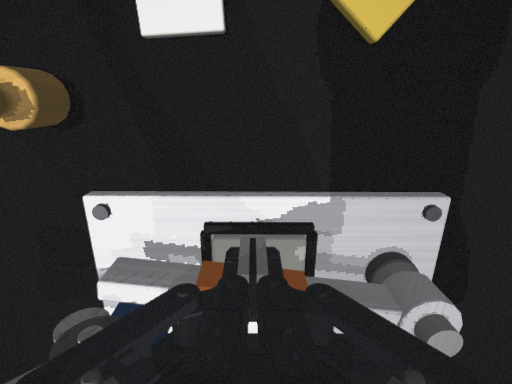

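Nearly closed: the orange pad is centred under the fingers in the wrist view (250,275). I'll continue gently to the stop.

```bash
python3 -m handwheel '-1 5 0 0 0 0 0; -2 9 0 0 0 0 0; -2 12 0 0 0 0 0; -2 14 0 0 0 0 0;-2 14 0 0 0 0 0'; python3 -m handwheel '0 2 0 0 0 0 0; 0 4 0 0 0 0 0;0 4 0 0 0 0 0'
```

```text
clock: 4.75
tcp_pos: [0.5952, 0.1241, 0.0421]
orientation: [-2.416, -2.008, 0.001]
contact_force: [-1.8, -1.2, 1.2]
grip_width: 0.0003
clock: 5.12
tcp_pos: [0.597, 0.1235, 0.0415]
orientation: [-2.414, -2.007, 0.007]
contact_force: [-7.9, -1.0, 3.1]
grip_width: -0.0003
```

```bash
python3 -m handwheel '0 2 0 0 0 0 0; 0 3 0 0 0 0 0; 0 3 0 0 0 0 0;0 3 0 0 0 0 0'
python3 - <<'E'
from h import *
from bench import readout,grab_frame
f=grab_frame('scene'); pickle.dump(f,open('pics/d.pkl','wb'));im=f['pixels'][150:270,235:365,::-1]
cv2.imwrite('pics/d.png',cv2.resize(im,None,fx=5,fy=5,interpolation=cv2.INTER_CUBIC))
# expected strap top corners at theta=0
p=proj(f,[W(x,y,.062) for x,y in[(0,-.085),(-.006,-.085),(.006,-.085),(0,.06)]]); print((p-[235,150])*5+2)
E
```

```text
clock: 5.62
tcp_pos: [0.5983, 0.1231, 0.0412]
orientation: [-2.412, -2.006, 0.011]
contact_force: [-11.0, 0.6, 4.3]
grip_width: 0.0002
[[216.06187971 368.64358527]
 [220.33498872 359.80168752]
 [211.76323032 377.53833106]
 [477.21764733 467.7809586 ]]
```

View pics/d.png

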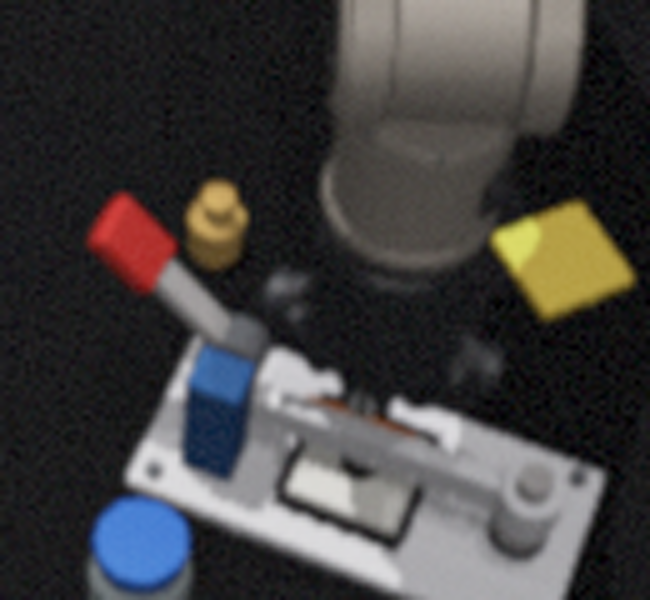

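```bash
python3 -m handwheel '0 -15 0 0 0 0 0; 0 -40 0 0 0 0 0; 0 -60 -30 0 0 0 0; 0 -80 -90 0 0 0 0; 0 -110 -150 0 0 0 0; 0 -140 -190 0 0 0 0; 0 -140 -190 0 0 0 0; 0 -140 -190 0 0 0 0'
python3 - <<'E'
from h import *
from bench import readout,grab_frame
o=readout.get_obs()
for n,(x,y,w,h) in dict(top=(150,140,125,80),scene=(235,170,130,110)).items():
    f=grab_frame(n);pickle.dump(f,open(f'pics/e_{n}.pkl','wb'));im=f['pixels'][y:y+h,x:x+w,::-1]
    cv2.imwrite(f'pics/e_{n}.png',cv2.resize(im,None,fx=6 if n=='top' else 5,fy=6 if n=='top' else 5,interpolation=cv2.INTER_CUBIC))
print(o['contact_force'])
a=[]
for e in (.95,.85,.75):
    a.append(W(-.002,-.075-(.085*np.cos(e)-.007*np.sin(e)),.084+.085*np.sin(e)+.007*np.cos(e)))
show(o,a)
E
```

```text
clock: 6.68
tcp_pos: [0.4652, 0.1488, 0.2325]
orientation: [2.415, 2.008, 0.003]
contact_force: [0.3, -1.0, -0.7]
grip_width: 0.0002
[ 0.25720108 -1.04230724 -0.67588893]
[0.592 0.009 0.157] [-114.7  150.5   75.4]
[0.591 0.002 0.152] [-121.8  150.5   80.1]
[ 0.59  -0.005  0.147] [-128.4  150.5   85.5]
turn [ 0.09281855 -0.0644486  -0.02456914] 1.0
```

View pics/e_top.png

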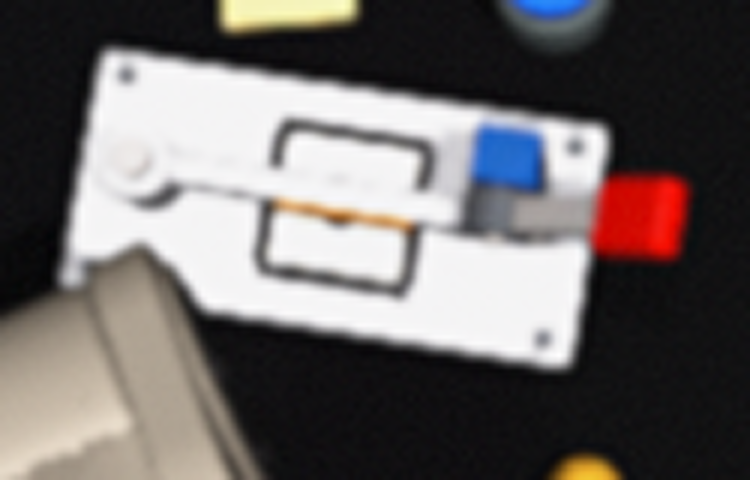

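View pics/e_scene.png

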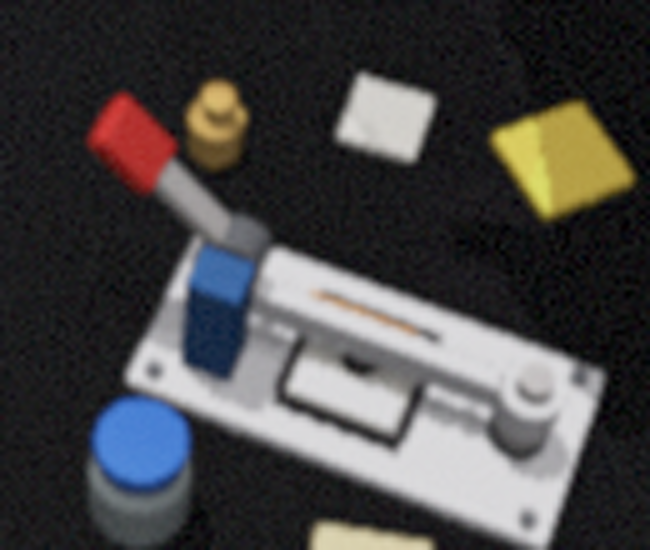

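```bash
python3 -m handwheel '-40 50 0 0 0 0 0; -80 100 0 0 0 0 0; -122 150 0 0 0 0 0; -122 150 20 0 0 0 0; -122 150 45 0 0 0 0; -122 150 60 0 0 0 0; -122 150 60 0 0 0 0; -122 150 60 0 0 0 0'
python3 - <<'E'
from h import *
from bench import readout,grab_frame
o=readout.get_obs()
ims=[]
for n,(x,y,w,h) in dict(wrist=(0,0,512,384),scene=(235,150,120,90)).items():
    f=grab_frame(n);im=f['pixels'][y:y+h,x:x+w,::-1]
    ims.append(cv2.resize(im,(400,300),interpolation=cv2.INTER_CUBIC))
cv2.imwrite('pics/f.png',np.hstack(ims))
E
```

```text
clock: 7.78
tcp_pos: [0.5905, 0.0014, 0.1728]
orientation: [2.415, 2.008, 0.001]
contact_force: [-0.1, 0.2, 1.2]
grip_width: 0.0
```

View pics/f.png

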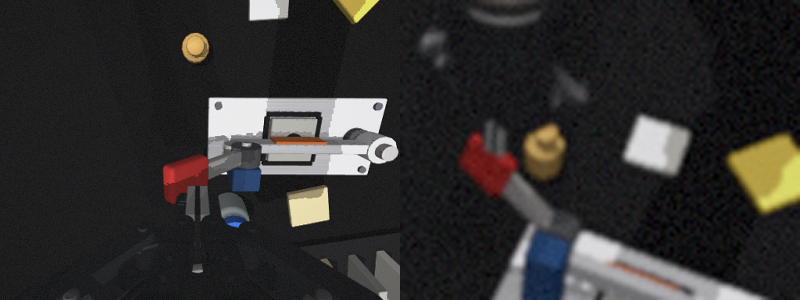

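Fingertips (scene inset about 490,140) sit over the red pad; the strap is still over the tile. I'll push the lever down along its arc.

```bash
python3 -m handwheel '1 0 13 0 0 0 0; 1 0 25 0 0 0 0; -3 0 31 0 0 0 0; -7 0 36 0 0 0 0; -11 0 41 0 0 0 0; -15 0 46 0 0 0 0; -19 0 52 0 0 0 0; -22 0 58 0 0 0 0; -25 0 64 0 0 0 0; -28 0 70 0 0 0 0; -28 0 70 0 0 0 0'
python3 - <<'E'
from h import *
from bench import readout,grab_frame
ims=[]
for n,(x,y,w,h) in dict(wrist=(0,0,512,384),scene=(235,150,120,90)).items():
    f=grab_frame(n);im=f['pixels'][y:y+h,x:x+w,::-1]
    ims.append(cv2.resize(im,(400,300),interpolation=cv2.INTER_CUBIC))
cv2.imwrite('pics/g.png',np.hstack(ims))
E
```

```text
clock: 9.25
tcp_pos: [0.5842, -0.0271, 0.1016]
orientation: [-2.417, -2.007, 0.002]
contact_force: [-0.1, -0.6, 0.5]
grip_width: -0.0
```

View pics/g.png

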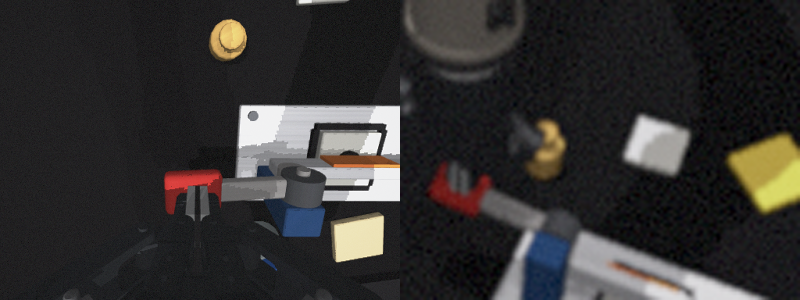

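```bash
python3 -m handwheel '-2 0 5 0 0 0 0; -4 0 10 0 0 0 0; -4 0 12 0 0 0 0; -4 0 14 0 0 0 0; -4 0 14 0 0 0 0'; python3 -m handwheel '0 0 2 0 0 0 0; 0 0 3 0 0 0 0; 0 0 3 0 0 0 0'
```

```text
clock: 9.98
tcp_pos: [0.5843, -0.0304, 0.0908]
orientation: [-2.416, -2.007, -0.001]
contact_force: [-7.8, 1.3, 25.0]
grip_width: 0.0001
clock: 10.35
tcp_pos: [0.5846, -0.0304, 0.0904]
orientation: [-2.416, -2.007, -0.003]
contact_force: [-15.9, 2.3, 47.1]
grip_width: -0.0001
```

The lever is on its stop: 47 N, with the tip at 90 mm. Backing off upwards.

```bash
python3 -m handwheel '0 0 -10 0 0 0 0; 0 0 -50 0 0 0 0; 0 0 -100 0 0 0 0; 0 -50 -130 0 0 0 0; 0 -100 -140 0 0 0 0; 0 -100 -140 0 0 0 0; 0 -100 -140 0 0 0 0'
python3 - <<'E'
from h import *
from bench import readout,grab_frame
print(readout.get_obs()['contact_force'])
for n,(x,y,w,h) in dict(top=(150,115,125,140),scene=(235,170,130,110)).items():
    f=grab_frame(n);im=f['pixels'][y:y+h,x:x+w,::-1]
    s=4 if n=='top' else 5
    cv2.imwrite(f'pics/h_{n}.png',cv2.resize(im,None,fx=s,fy=s,interpolation=cv2.INTER_CUBIC))
    print(n,[np.round((proj(f,W(-.002,-.075-.106*np.cos(e)+.007*np.sin(e),.084+.106*np.sin(e)+.007*np.cos(e)))[0]-[x,y])*s+s/2-.5) for e in (0,.08,.2)])
E
```

```text
clock: 11.22
tcp_pos: [0.4862, -0.0121, 0.2253]
orientation: [2.416, 2.008, 0.001]
contact_force: [0.2, -0.9, 0.5]
grip_width: -0.0002
[ 0.24754817 -0.87825368  0.47693073]
top [array([493., 267.]), array([492., 265.]), array([488., 261.])]
scene [array([ 52., 174.]), array([ 54., 165.]), array([ 58., 153.])]
```

View pics/h_top.png

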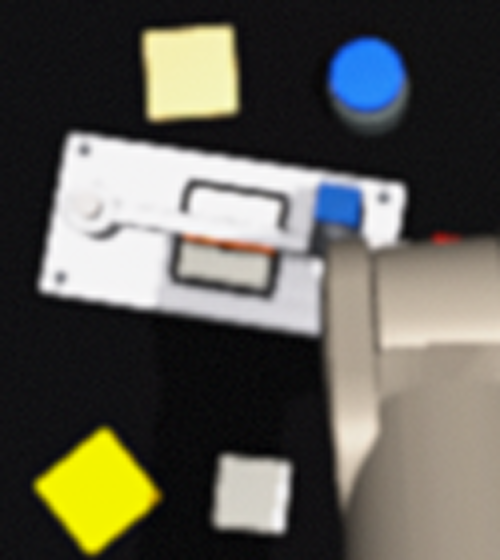

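View pics/h_scene.png

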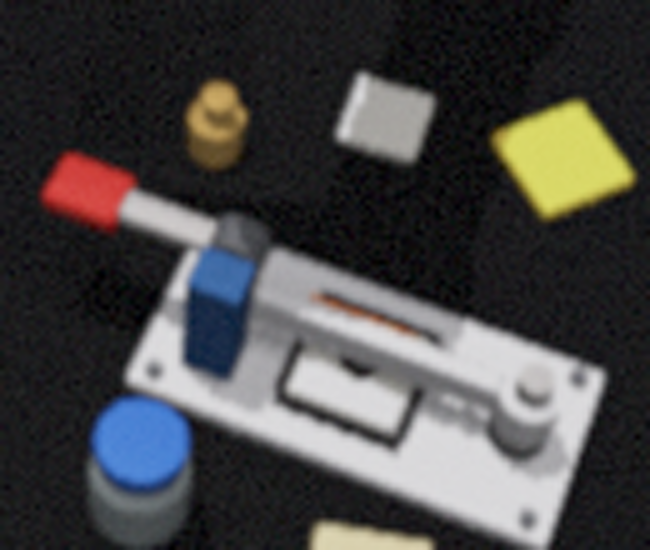

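Run:
```python
from bench import workorder
print(workorder.hand_in())
```

```text
the job is handed in; nothing more can be done
None
```

The tile is clamped and the job is handed in; the clock stood at about 11 s of the 42 s allowed. `hand_in` gives no verdict, so these are my own checks.

- **Strap:** I pushed it by the orange pad with closed fingers until it met its stop at about 11 N. After I backed off, its edges in the top view ran within about 1° (0.02 rad) of the plate's edges, so it is over the tile.
- **Lever:** I then pushed the red pad down along its arc. It stopped firmly at 47 N with the fingertips at 90 mm, where 91 mm is expected for a level lever. The last scene picture puts its end within about 0.03 rad of level.
- **Rest of the scene:** The weight, jar and spare tile look where they were. I did not re-check the mouse, mug, screwdriver and stapler; the fingers never went near them. The tile looks seated in its nest and the fingers did not touch it.
- **Robot:** It is clear of everything, with about 1 N on the wrist, the same as at the start.

I could not measure the foot's force on the tile; I infer it from the lever being fully down. In the last top view the arm hid most of the lever, so the final lever check rests on the scene camera and the stop force.

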